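Clamp the grooved steel block in the crank vise

TASK

Clamp the grooved steel block in the vise. Lift it out of its rack, stand it on the free bench and take it again by its two ends, lower it (do not drop it) between the open jaws until it sits flat on the vise bed, square to the jaws, and let go; then turn the crank clockwise until the jaw grips the block firmly, stop there without overtightening, and let go of the crank. Leave the plain block in the rack and the beaker where it is.

Things in the scene. Friction and masses are not known exactly. Their poses are not given: they have to be found in the camera images.
- grooved_center (a point): centre of the loose grooved steel block, 0.35 kg: 24 mm thick (its x), 70 mm long (y), 45 mm high (z), a groove 8 mm wide and deep along the middle of its top. Stands upright in one of the rack's two places (varies). There its ends are about 5 mm from high walls: only its two large faces can be taken. Between the vise jaws only its ends can be held
- plain_center (a point): centre of the other loose steel block, same 24 x 70 x 45 mm outline but with a plain flat top; it stands in the other place of the rack and stays there
- rack: fixed aluminium channel, 112 mm (x) by 94 mm (y), origin under its centre on the bench. Floor 4 mm thick; side walls along x, 80 mm apart, tops at z = 52 mm; x ends open. The blocks stand on the floor at x = -36 and +36 mm, length along y, between low ribs 13 mm high. The bench before it (its -x side, towards the robot) is free for about 120 mm
- vise: fixed grey machine vise; origin under its middle on the bench, x along the screw from crank to back jaw. Foot 100 mm wide, 12 mm high, x = -70 to 74 mm; bed and jaws 56 mm wide in y. Bed top z = 35 mm, jaw tops z = 95 mm, front bracket (x = -70 to -56) top z = 85 mm. The back jaw is bolted so that its steel face is somewhere from x = 29 to 41 mm (varies). Screw axis: y = 0, z = 70 mm
- bed_middle (a point): point on top of the vise bed (35 mm above the bench), at vise x = 12 mm, y = 0, about half-way between the jaw faces; axes as the vise
- jaw_face (a point): centre of the moving jaw's face (z = 65 mm), which looks along the vise's +x; at vise x = -17 mm when the crank reads 0, 3.18 mm farther per rad of crank. The back jaw's face is sprung (20 N per mm): once both jaws touch the block, the jaw force grows by about 60 N per further rad of crank. Over 30 N is firm, about 70 N is right, over 150 N is overtightened
- crank (a joint): crank angle, rad: 0 = handle straight up, jaw fully open; grows clockwise seen from the handle's end (positive about vise x) and closes the jaw, 20 mm a turn. Starts at 0 to 3; how far it must turn varies. Stays where it is left. Running free takes 2 to 7 N at the handle; then the force rises steadily: by 2.4 N at 30 N jaw force, 5.5 N at 70 N, 12 N at 150 N
- grip_middle (a point): middle of the crank's black handle, a free-turning sleeve 18 mm thick and 64 mm long, its axis along the vise's x, 40 mm from the screw axis, at vise x = -121 mm; the crank arm is at its +x end, 32 mm away. It can be held from above all round its circle (centre vise y = 0, z = 70 mm)
- beaker: bystander: glass beaker, 71 mm wide, 96 mm high; origin under its centre
Not all that is in view belongs to the job. What is shaped like the part that bears grooved_center but turquoise is not meant.

How it is judged:
By the outcome, as a careful person would: the job done as asked, in the order asked, and still so for the second after the job is handed in, with the robot touching nothing.
It also fails if it takes over 72 s, if anything falls off the work surface, if the arm or the gripper's body presses on something with over 40 N, if the wrist force passes 120 N, or if a joint passes its speed limit or range.

ROBOT

A 6-joint arm with a two-finger parallel gripper is mounted at the origin on a cart in front of the work surface, level with it; the furniture and walls round the work are solid. World frame = base frame: x ahead of the robot, y to its left, z up, the work surface at z = 0. Lengths are in mm, angles in rad, forces in N, time in s.
With the tool pointing down it reaches from about 400 to 925 mm from the base axis. Payload 12.5 kg.
Tool frame: the origin (TCP) lies midway between the tips of the shut fingers; the grasp point (between the pads) lies 19 mm behind it; z points along the fingers, y is the line along which they close (so a half turn about z gives the same grasp; the last joint's range is limited). The gripper opens to 95 mm and grips with 3 to 60 N. Pads are 20 mm wide; open, the fingers measure 119 mm over their backs; the gripper's body (75 mm by 180 mm) begins 59 mm behind the grasp point.
Start: joints at [-1.407, 0.491, 1.559, -0, 1.092, -0.106], TCP at [166.609, -602.402, 214.661] pointing down, gripper open.
Joint ranges: [-3.1, 3.1], [-0.84, 2.19], [0.05, 2.79], [-1.13, 4.28], [0.06, 2.93], [-2.69, 2.69]. Speed limits (rad/s): [2.22, 2.22, 2.79, 3.14, 3.14, 3.14].

INTERFACE

Orientations are given as [roll, pitch, yaw] about the fixed x, y, z axes, in that order (R = Rz(yaw) Ry(pitch) Rx(roll)).
In Python, from cell import state, viewer, env, models gives the robot as it stands. The module is installed in compiled form; this text tells all that it offers.
- The arm moves only by the tool arm_command, never from a script. Its argument "rows" is a list of rows, each a list of 2 entries, a list of its own where there are three numbers: the shift along the tool's x, y, z normalised to -1 to 1, where 1 is 0.25 m, then the turn about the tool's z normalised to -1 to 1, where 1 is pi rad. A call has exactly 5 rows; each row shifts and turns the commanded pose from where the row before left it, along the tool's axes as they then stand; what a row does not reach is not made up. A row lasts 1/10 s, in which the tool goes at most 50 mm and 8.59 degrees, less where a joint would pass 70% of its speed; a pose out of reach is approached as far as the arm can. A call with a number of a shift or a turn outside -1 to 1 is refused whole. A call with a gripper value outside its range is refused whole. "claw" is the opening, from 0 (shut) to 1 (fully open), set as the call begins (left out, the last holds). The fingers move at their own pace and stop on an object; the grip force is fixed at half the most. Time passes only in rows, so rows that do not move let the fingers close, or fill a call up. It gives the time, the measured TCP pose, the force, the opening and the grip force at its end, in the units of the state.
- state(): the state, without advancing time (a new reading comes with each control period).
- viewer.read_camera(name): name is "scene" or "top" or "wrist"; returns (picture, depth): 384x512x3 uint8, red, green, blue; 384x512 float32, mm along the optical axis (not along the pixel's ray), 0 where there is no reading.
- viewer.get_calibration(name): a dict with "camera_matrix" (3x3 intrinsics, pixels), "world_to_cam" (4x4, takes a point from world to camera coordinates). Camera axes: x right, y up, looking along -z (the intrinsics and any distortion apply to the point x, -y, -z); pixel columns grow to the right and rows downward; lengths in mm; the calibration is good to about 2 mm. The wrist camera is an equidistant fisheye: a pixel r from the principal point sees the ray r / f radians off the axis. A picture is of the moment at which its call begins: read the wrist's pose just before it. get_calibration takes no time and is no camera call; for the wrist camera it gives the pose at the moment of the call.
- env.job_done(): hands the job in; it is judged then, once.
Trained networks look in the newest picture that a camera, given by its name, has taken for a name from the list of things; names that differ only in an ending like _2 or _b are one class to them, and where a whole thing is asked for, a point or a joint stands for the part that bears it (a point fixed in the world has none). Each returns a list of dicts, best first, with "confidence" (0 to 1); they miss things now and then, are a little off and sometimes report something else, mostly with a low value. They report only what shows in the picture. A call takes as long as a camera call. They do not tell look-alikes from the thing itself.
- models.search_frame(camera, label): "position" ([x, y, z] in mm, in world coordinates, good to about 4 mm: the middle of the surface that is visible of it).
- models.mark_of(camera, label): "position" ([x, y, z] in mm, in world coordinates, good to about 4 mm: a listed point, or the origin of a listed thing).
The state is a dict: "t": time; "joints": joint angles; "qvel": joint speeds; "tau": joint torques, N m; "eef_pos": TCP position; "tcp_rot": TCP orientation; "ft_force": force on the tool from outside, world axes, zero at the start; "moment": the same for the moment, N m; "opening": opening from 0.0 (shut) to 1.0 (fully open); "grip_force": force on a finger pad.
Only numpy, scipy, OpenCV 4.12 (cv2) and the standard library are available. Lean on these libraries where they do the work, as an engineer would, in place of code of your own. Each camera call takes 0.05 s, during which the arm holds its last target. There are 200 camera calls.

## Working session

There is one attempt and no reset: what is moved stays moved. The work goes in short steps, Python scripts to look and compute and a tool call to move; the robot and the scene stay as the last step left them, time stands still between calls to the robot, and variables do not carry over. Pictures are saved under pics/ and viewed, at most 10 in all, crops included, and the job is handed in when it is done.

Besides the shell and the picture viewer there is one more tool, called by a JSON object that holds its "api" and its "payload", one argument or row to a line. arm_command: Moves the arm, as the interface text tells. Scaled input: -1 to 1 covers 0.25 m each way for a shift and pi rad each way for a turn. Its arguments: {"type":"object","properties":{"rows":{"type":"array","items":{"type":"array"}},"claw":{"type":"number"}},"required":["rows"]}

```bash
mkdir -p pics; cat > h.py <<'E'
import numpy as np, cv2
from cell import state, viewer, env, models
def snap(c,n):
    im,d=viewer.read_camera(c); cv2.imwrite(f'pics/{n}.png',im[:,:,::-1]); np.save(f'pics/{n}.npy',d); return im,d
def cloud(c,d):
    k=viewer.get_calibration(c);K=np.array(k['camera_matrix']);W=np.linalg.inv(np.array(k['world_to_cam']))
    v,u=np.mgrid[:d.shape[0],:d.shape[1]]
    x=(u-K[0,2])/K[0,0]*d; y=(v-K[1,2])/K[1,1]*d
    P=np.stack([x,-y,-d,np.ones_like(d)],-1)@W.T
    return P[...,:3]
E
python3 - <<'E'
from h import *
a,d=snap('scene','s1');b,e=snap('top','t1')
cv2.imwrite('pics/both.png',cv2.resize(np.vstack([a,b])[:,:,::-1],None,fx=.78,fy=.78))
for c in('scene','top'):
  for n in('grooved_center','plain_center','rack','vise','bed_middle','jaw_face','grip_middle','beaker'):
    print(c,n,[(np.round(r['position']).tolist(),round(r['confidence'],2)) for r in models.mark_of(c,n)][:3])
s=state();print(s['t'],s['tcp_rot'])
print(viewer.get_calibration('top'))
E
```

```text
scene grooved_center [([633.0, 190.0, 28.0], 0.7), ([542.0, 405.0, 3.0], 0.4)]
scene plain_center [([555.0, 186.0, 28.0], 0.94)]
scene rack [([594.0, 182.0, -2.0], 0.78)]
scene vise [([546.0, 404.0, 0.0], 0.58)]
scene bed_middle [([552.0, 406.0, 37.0], 0.98)]
scene jaw_face [([529.0, 398.0, 64.0], 0.59)]
scene grip_middle [([430.0, 350.0, 96.0], 0.86)]
scene beaker [([429.0, 549.0, 3.0], 0.88), ([595.0, 181.0, -0.0], 0.29)]
top grooved_center [([495.0, -202.0, 22.0], 0.84), ([634.0, 189.0, 30.0], 0.59)]
top plain_center [([556.0, 183.0, 25.0], 0.5)]
top rack [([590.0, 183.0, -1.0], 0.56)]
top vise [([539.0, 404.0, -0.0], 0.75)]
top bed_middle [([552.0, 407.0, 34.0], 0.93)]
top jaw_face [([522.0, 400.0, 66.0], 0.6)]
top grip_middle [([428.0, 346.0, 102.0], 0.52)]
top beaker [([428.0, 549.0, 1.0], 0.81)]
0.9 [ 3.14151851e+00 -2.09811770e-06  2.69849872e-01]
{'camera_matrix': array([[358.54446679,   0.        , 247.86335971],
       [  0.        , 358.54446679, 195.03744285],
       [  0.        ,   0.        ,   1.        ]]), 'world_to_cam': array([[-1.43744922e-02, -9.99891061e-01,  3.35269276e-03,
         1.84900379e+02],
       [ 9.95159066e-01, -1.39802864e-02,  9.72778752e-02,
        -5.34112084e+02],
       [-9.72204062e-02,  4.73478266e-03,  9.95251614e-01,
        -1.08952928e+03],
       [ 0.00000000e+00,  0.00000000e+00,  0.00000000e+00,
         1.00000000e+00]])}
```

View pics/both.png

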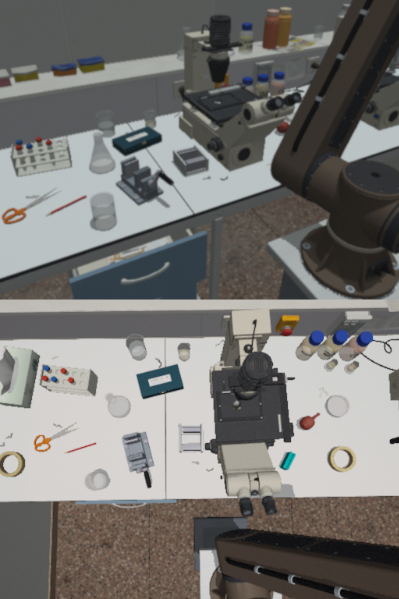

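Candidates for the grooved block, in top-picture pixels: the two blocks in the rack at about (243,177), and the turquoise look-alike at about (370,206), which I rule out by colour. Next is a close crop to tell the grooved block from the plain one, plus fitted outlines.

```bash
python3 - <<'E'
from h import *
a=cv2.imread('pics/t1.png');b=cv2.imread('pics/s1.png')
c1=cv2.resize(a[145:265,145:285],(700,600)[:2] and (560,480),interpolation=cv2.INTER_CUBIC)
cv2.imwrite('pics/c1.png',c1)
c2=cv2.resize(b[180:265,145:275],(520,340),interpolation=cv2.INTER_CUBIC)
cv2.imwrite('pics/c2.png',c2)
d=np.load('pics/t1.npy');P=cloud('top',d)
def rect(n,m):
    q=P[m][:,:2].astype(np.float32); r=cv2.minAreaRect(q); print(n,len(q),np.round(r[0],1),np.round(r[1],1),round(r[2],1),'z',np.round(np.percentile(P[m][:,2],[5,50,95]),1))
x,y,z=P[...,0],P[...,1],P[...,2]
R=(abs(x-594)<85)&(abs(y-183)<65)
for lo,hi in((8,70),(36,47),(47,50),(50,56)): rect(f'rack{lo}-{hi}',R&(z>lo)&(z<hi))
V=(abs(x-520)<150)&(abs(y-395)<90)
for lo,hi in((8,20),(28,42),(80,90),(90,100),(60,130)): rect(f'vise{lo}-{hi}',V&(z>lo)&(z<hi))
m=(x<600)&(z>60)&(y>-100)&(y<240)&(x>400)
print('scope near',np.round([y[m].max(),x[m].min()]) if m.any() else None)
m=(z>15)&(y>-100)&(y<300)&(x>400)&(x<700)&~R
print('near rack tall ymax',np.round(np.sort(y[m])[-5:]))
# gray map of rack at z=49
E
```

```text
rack8-70 717 [590.2 188.1] [ 93.  111.7] 89.4 z [10.2 48.3 53.1]
rack36-47 113 [585.2 190.7] [108.7  86.4] 4.5 z [38.6 45.1 46.8]
rack47-50 219 [591.9 188.5] [ 92.1 108.1] 89.1 z [47.3 48.7 49.8]
rack50-56 210 [590.2 188.2] [ 92.1 110.9] 89.5 z [50.2 51.6 54.7]
vise8-20 496 [540.2 403.9] [142.   99.8] 14.5 z [ 8.9 12.3 16.9]
vise28-42 377 [540.5 404. ] [141.1  56.3] 13.6 z [31.1 34.7 38.8]
vise80-90 152 [523.3 398.9] [139.7  54.6] 13.3 z [80.8 84.6 89.2]
vise90-100 276 [502.1 390.5] [206.8  61. ] 17.8 z [90.8 94.4 98.2]
vise60-130 704 [496.6 389.6] [217.6  62.9] 17.6 z [ 69.1  93.3 109.5]
scope near [183. 400.]
near rack tall ymax [183. 183. 183. 183. 183.]
```

View pics/c1.png

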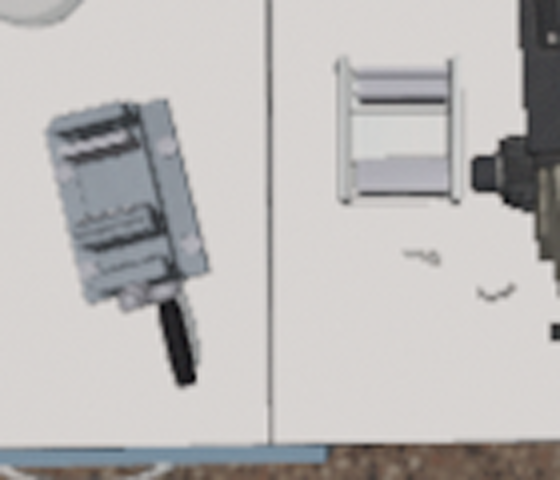

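View pics/c2.png

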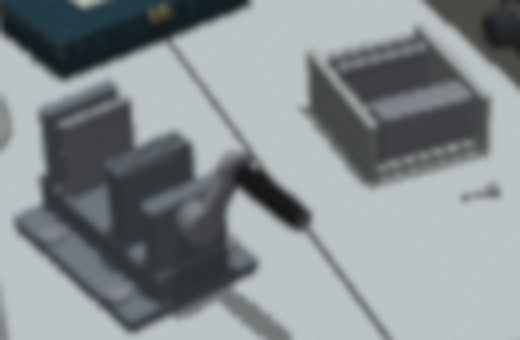

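```bash
python3 - <<'E'
from h import *
d=np.load('pics/t1.npy');P=cloud('top',d).reshape(-1,3)
print('scope hmax rows x 250..850 step 50; cols y 160..-400 step -40')
xs=range(250,850,50);ys=range(160,-440,-40)
print('      ',*['%4d'%y for y in ys])
for X in xs:
    o=[]
    for Y in ys:
        q=P[(abs(P[:,0]-X)<25)&(abs(P[:,1]-Y)<20),2]; o.append('%4d'%(q.max() if len(q) else -1))
    print(X,*o)
q=P[(P[:,1]<150)&(P[:,1]>70)&(P[:,0]>480)&(P[:,0]<720)&(P[:,2]>15)]
for X in range(480,720,20):
    w=q[abs(q[:,0]-X)<10]
    w=w[w[:,1]<138]
    if len(w): i=w[:,1].argmax(); print(X,np.round(w[i]), 'zmax y>90', np.round(w[w[:,1]>90][:,2].max() if (w[:,1]>90).any() else 0))
s=state(); print(s['joints'],s['eef_pos'],s['opening'])
k=viewer.get_calibration('wrist');print(k, np.linalg.inv(k['world_to_cam'])[:3])
E
```

```text
scope hmax rows x 250..850 step 50; cols y 160..-400 step -40
        160  120   80   40    0  -40  -80 -120 -160 -200 -240 -280 -320 -360 -400
250 -848  238  311  387  458  530  605  676  678   -1 -845 -846 -859   -1 -850
300 -851 -850 -850  331  330  329 -850  670  676  623  572 -856   -1   -1 -849
350    4    4  271  350  343  351    2   -1    5    5    6    6    6    4    5
400    5    6  311  321  317  322  310   -1    4    6    6    5    5    6    5
450    7    7  304  304  305  308  306   -1   46   48    5    5    4   28   29
500    8  110  236  240  240  242  240    3   48   49   45    6    5   29   28
550   56  192  193  194  194  195  192  193  190   44    6    5    6   25   29
600   56  191  198  199  197  193  194  194  192    5   29   47    4    4    5
650   55  193  391  501  500  199  199  193  191    3   53   57   47    5   23
700    4  192  467  502  502  404  402  193  192    5    7   29   20   21   25
750    6  192  202  498  496  196  201  206  201    3    6    3    4   20   22
800    5  192  404  451  449  406  189  208  201    3    6    4    6    4    5
480 [490
[... 622 characters left out ...]
863964,   0.        , 252.22511405],
       [  0.        , 297.31863964, 189.32235582],
       [  0.        ,   0.        ,   1.        ]]), 'world_to_cam': array([[ 2.66526126e-01, -9.63826559e-01, -1.47901379e-03,
        -6.24168896e+02],
       [ 9.36490958e-01,  2.59329303e-01, -2.36078373e-01,
         2.75032727e+01],
       [ 2.27922157e-01,  6.15359711e-02,  9.71732893e-01,
        -3.90128022e+02],
       [ 0.00000000e+00,  0.00000000e+00,  0.00000000e+00,
         1.00000000e+00]])} [[ 2.66526126e-01  9.36490958e-01  2.27922157e-01  2.29519572e+02]
 [-9.63826559e-01  2.59329303e-01  6.15359711e-02 -5.84716057e+02]
 [-1.47901379e-03 -2.36078373e-01  9.71732893e-01  3.84670004e+02]]
```

```bash
cat > plan.py <<'E'
import numpy as np, json
from cell import state
def yaw(s=None):
    s=s or state(); return s['tcp_rot'][2]
def plan(wps,start=None,step=45,turn=.14):
    """wps: (x,y,z,yaw[,rows]); prints rows in calls of 5"""
    s=state(); p=np.array(list(s['eef_pos'])+[yaw(s)]) if start is None else np.array(start,float)
    rows=[]
    for w in wps:
        g=np.array(w[:4],float); d=g-p
        n=int(w[4]) if len(w)>4 else max(1,int(np.ceil(max(np.linalg.norm(d[:3])/step,abs(d[3])/turn))))
        for i in range(n):
            t=p+d/n; c,si=np.cos(p[3]),np.sin(p[3]); e=t-p
            l=[c*e[0]+si*e[1], si*e[0]-c*e[1], -e[2]]
            l=np.round(np.array(l)/250,3); a=round(-e[3]/np.pi,3)
            rows.append([l.tolist(),a])
            x,y,z=l*250; p=p+np.array([c*x+si*y, si*x-c*y, -z, -a*np.pi])  # follow rounding
    while len(rows)%5: rows.append([[0,0,0],0])
    for i in range(0,len(rows),5): print(json.dumps(rows[i:i+5]))
    print('end',np.round(p,2).tolist())
E
python3 -c "
from plan import *
plan([(250,-480,400,.5),(440,-20,405,1.2),(490,215,400,1.56),(620,215,260,1.56)])"
```

```text
[[[0.075, -0.064, -0.124], -0.012], [[0.078, -0.061, -0.124], -0.012], [[0.08, -0.058, -0.124], -0.012], [[0.082, -0.055, -0.124], -0.012], [[0.084, -0.052, -0.124], -0.012]]
[[[0.086, -0.049, -0.124], -0.012], [[0.129, -0.105, -0.001], -0.019], [[0.135, -0.097, -0.001], -0.019], [[0.14, -0.089, -0.001], -0.019], [[0.145, -0.08, -0.001], -0.019]]
[[[0.15, -0.071, -0.001], -0.019], [[0.154, -0.062, -0.001], -0.019], [[0.157, -0.053, -0.001], -0.019], [[0.16, -0.043, -0.001], -0.019], [[0.162, -0.034, -0.001], -0.019]]
[[[0.164, -0.024, -0.001], -0.019], [[0.165, -0.014, -0.001], -0.019], [[0.166, -0.004, -0.001], -0.019], [[0.158, -0.024, 0.002], -0.018], [[0.159, -0.015, 0.002], -0.018]]
[[[0.16, -0.006, 0.002], -0.018], [[0.16, 0.003, 0.002], -0.018], [[0.16, 0.012, 0.002], -0.018], [[0.159, 0.021, 0.002], -0.018], [[0.002, 0.104, 0.113], -0.001]]
[[[0.002, 0.104, 0.113], -0.001], [[0.001, 0.104, 0.113], -0.001], [[0.001, 0.104, 0.113], -0.001], [[0.001, 0.104, 0.113], -0.001], [[0, 0, 0], 0]]
end [619.6, 215.09, 259.43, 1.57]
```

{"api": "arm_command", "payload": {
  "rows": [
    [[0.075,-0.064,-0.124],-0.012],
    [[0.078,-0.061,-0.124],-0.012],
    [[0.08,-0.058,-0.124],-0.012],
    [[0.082,-0.055,-0.124],-0.012],
    [[0.084,-0.052,-0.124],-0.012]
  ]
}}

```text
t: 1.4
eef_pos: [236.4, -499.2, 371.0]
tcp_rot: [3.141, 0.0, 0.46]
ft_force: [-0.8, 0.0, -0.4]
opening: 0.996
grip_force: 0.0
```

{"api": "arm_command", "payload": {
  "rows": [
    [[0.086,-0.049,-0.124],-0.012],
    [[0.129,-0.105,-0.001],-0.019],
    [[0.135,-0.097,-0.001],-0.019],
    [[0.14,-0.089,-0.001],-0.019],
    [[0.145,-0.08,-0.001],-0.019]
  ]
}}

```text
t: 1.9
eef_pos: [313.4, -324.6, 401.8]
tcp_rot: [3.141, 0.0, 0.737]
ft_force: [0.8, 0.2, 0.0]
opening: 0.997
grip_force: 0.0
```

{"api": "arm_command", "payload": {
  "rows": [
    [[0.15,-0.071,-0.001],-0.019],
    [[0.154,-0.062,-0.001],-0.019],
    [[0.157,-0.053,-0.001],-0.019],
    [[0.16,-0.043,-0.001],-0.019],
    [[0.162,-0.034,-0.001],-0.019]
  ]
}}

```text
t: 2.4
eef_pos: [392.7, -133.2, 403.1]
tcp_rot: [3.141, 0.0, 1.035]
ft_force: [0.4, 0.8, 0.6]
opening: 1.003
grip_force: 0.0
```

{"api": "arm_command", "payload": {
  "rows": [
    [[0.164,-0.024,-0.001],-0.019],
    [[0.165,-0.014,-0.001],-0.019],
    [[0.166,-0.004,-0.001],-0.019],
    [[0.158,-0.024,0.002],-0.018],
    [[0.159,-0.015,0.002],-0.018]
  ]
}}

```text
t: 2.9
eef_pos: [456.7, 59.9, 402.7]
tcp_rot: [3.141, 0.0, 1.328]
ft_force: [0.8, -0.5, -0.0]
opening: 1.0
grip_force: 0.0
```

{"api": "arm_command", "payload": {
  "rows": [
    [[0.16,-0.006,0.002],-0.018],
    [[0.16,0.003,0.002],-0.018],
    [[0.16,0.012,0.002],-0.018],
    [[0.159,0.021,0.002],-0.018],
    [[0.002,0.104,0.113],-0.001]
  ]
}}

```text
t: 3.4
eef_pos: [515.5, 219.3, 375.1]
tcp_rot: [3.136, -0.003, 1.561]
ft_force: [1.1, -1.1, -0.4]
opening: 1.001
grip_force: 0.0
```

{"api": "arm_command", "payload": {
  "rows": [
    [[0.002,0.104,0.113],-0.001],
    [[0.001,0.104,0.113],-0.001],
    [[0.001,0.104,0.113],-0.001],
    [[0.001,0.104,0.113],-0.001],
    [[0,0,0],0]
  ]
}}

```text
t: 3.9
eef_pos: [620.4, 214.3, 254.4]
tcp_rot: [-3.135, 0.002, 1.566]
ft_force: [-1.7, -0.1, -0.5]
opening: 0.999
grip_force: 0.0
```

```bash
python3 - <<'E'
from h import *
s=state();print(s['eef_pos'],s['tcp_rot'],s['joints'],np.round(s['ft_force'],1))
im,d=snap('wrist','w1')
cv2.imwrite('pics/w1v.png',cv2.resize(im[:,:,::-1],(700,525),interpolation=cv2.INTER_CUBIC))
for n in('grooved_center','plain_center','rack'):
  print(n,[(np.round(r['position'],1).tolist(),round(r['confidence'],2)) for r in models.mark_of('wrist',n)][:3])
E
```

```text
[620.42540557 214.31623514 254.35954457] [-3.13532380e+00  1.79019385e-03  1.56637325e+00] [ 2.32148733e-01  5.06448260e-01  1.42028976e+00 -2.88500456e-04
  1.22136847e+00  2.36677074e-01] [-1.7 -0.1 -0.5]
grooved_center [([626.8, 181.6, 27.2], 0.57)]
plain_center [([558.3, 185.1, 25.7], 0.77)]
rack [([590.8, 186.3, 2.5], 0.71)]
```

View pics/w1v.png

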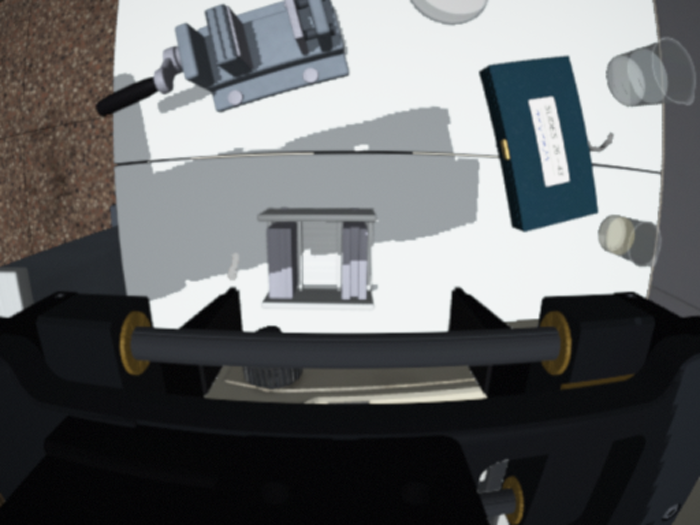

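The wrist picture shows the right-hand (far) block at (355,260) with a groove along its top. The left block at (282,260) has a plain top. So the grooved block is in the rack's +x place.

```bash
cat >> h.py <<'E'
def fcloud(d):
    k=viewer.get_calibration('wrist');K=np.array(k['camera_matrix']);W=np.linalg.inv(np.array(k['world_to_cam']))
    v,u=np.mgrid[:d.shape[0],:d.shape[1]]
    a=(u-K[0,2])/K[0,0]; b=(v-K[1,2])/K[1,1]; r=np.hypot(a,b)+1e-9; t=np.tan(np.minimum(r,1.5))/r*d
    return (np.stack([a*t,-b*t,-d,np.ones_like(d)],-1)@W.T)[...,:3]
E
python3 - <<'E'
from h import *
from plan import plan
d=np.load('pics/w1.npy');P=fcloud(d);x,y,z=P[...,0],P[...,1],P[...,2]
def rect(n,m):
    q=P[m][:,:2].astype(np.float32); r=cv2.minAreaRect(q); print(n,len(q),np.round(r[0],1),np.round(r[1],1),round(r[2],1),'z',np.round(np.percentile(P[m][:,2],[5,50,95]),1))
R=(abs(x-591)<70)&(abs(y-187)<60)
rect('rack',R&(z>44)&(z<60))
B=R&(abs(y-187)<34)&(z>46)&(z<54)
rect('near',B&(x<590));rect('far',B&(x>590))
for n,m in(('near',B&(x<590)),('far',B&(x>590))): print(n,np.round(np.percentile(x[m],[1,50,99]),1))
T=(abs(x-650)<150)&(abs(y-200)<80)&(z<8); print('bench z',np.median(z[T]))
V=(abs(x-540)<110)&(abs(y-400)<90)
rect('foot',V&(z>8)&(z<20));rect('v85-100',V&(z>88)&(z<100))
E
```

```text
rack 3135 [591.7 187.7] [ 94.5 111.5] 89.0 z [46.8 55.2 58.7]
near 148 [555.5 187.4] [67.3 24.9] 89.7 z [47.7 53.5 54. ]
far 335 [627.8 186.9] [67.5 24.1] 89.6 z [46.4 47.6 53.8]
near [543.1 560.1 567.9]
far [617.  627.7 639.3]
bench z 6.543711662630244
foot 2132 [543.7 390.1] [151.8 217.1] 87.1 z [ 8.1 17.9 19.6]
v85-100 939 [528.7 400.2] [149.5  58.5] 15.2 z [88.7 91.5 99.8]
```

```bash
python3 -c "
from plan import *
plan([(627.3,187.3,110,1.561,5),(627.3,187.3,70,1.561,2),(627.3,187.3,18,1.561,3)])"
```

```text
[[[-0.022, 0.006, 0.121], 0.0], [[-0.022, 0.006, 0.121], 0.0], [[-0.022, 0.006, 0.121], 0.0], [[-0.022, 0.006, 0.121], 0.0], [[-0.022, 0.006, 0.121], 0.0]]
[[[-0.001, 0.001, 0.079], 0.001], [[-0.001, 0.001, 0.079], 0.001], [[0.0, 0.0, 0.069], 0.0], [[0.0, 0.0, 0.069], 0.0], [[0.0, 0.0, 0.069], 0.0]]
end [627.23, 187.2, 18.37, 1.56]
```

{"api": "arm_command", "payload": {
  "rows": [
    [[-0.022,0.006,0.121],0.0],
    [[-0.022,0.006,0.121],0.0],
    [[-0.022,0.006,0.121],0.0],
    [[-0.022,0.006,0.121],0.0],
    [[-0.022,0.006,0.121],0.0]
  ],
  "claw": 0.47
}}

```text
t: 4.6
eef_pos: [627.1, 187.7, 109.2]
tcp_rot: [3.138, -0.001, 1.568]
ft_force: [0.2, 0.2, -0.4]
opening: 0.64
grip_force: 0.0
```

{"api": "arm_command", "payload": {
  "rows": [
    [[0,0,0],0],
    [[0,0,0],0],
    [[0,0,0],0],
    [[0,0,0],0],
    [[0,0,0],0]
  ]
}}

```text
t: 5.1
eef_pos: [627.4, 187.8, 109.4]
tcp_rot: [3.14, -0.0, 1.568]
ft_force: [1.0, 0.1, 0.3]
opening: 0.469
grip_force: 0.0
```

```bash
python3 - <<'E'
from h import *
from plan import plan
s=state();print(s['eef_pos'],s['tcp_rot'])
im,d=snap('wrist','w2')
P=fcloud(d);x,y,z=P[...,0],P[...,1],P[...,2]
B=(abs(x-627)<30)&(abs(y-187)<34)&(z>43)&(z<56)
print(np.round(np.percentile(x[B],[1,50,99]),1),np.round(np.percentile(z[B],[5,50,95]),1))
cv2.imwrite('pics/w2v.png',cv2.resize(im[:,:,::-1][120:300,150:390],(640,480),interpolation=cv2.INTER_CUBIC))
plan([(627.3,187.3,18,1.561,5)])
E
```

```text
[627.36706176 187.79047419 109.42591406] [ 3.13972468e+00 -2.53058356e-04  1.56756464e+00]
[615.8 631.4 639.3] [47.2 48.4 49.5]
[[[-0.0, 0.0, 0.073], 0.0], [[-0.0, 0.0, 0.073], 0.0], [[-0.0, 0.0, 0.073], 0.0], [[-0.0, 0.0, 0.073], 0.0], [[-0.0, 0.0, 0.073], 0.0]]
end [627.26, 187.71, 17.83, 1.57]
```

View pics/w2v.png

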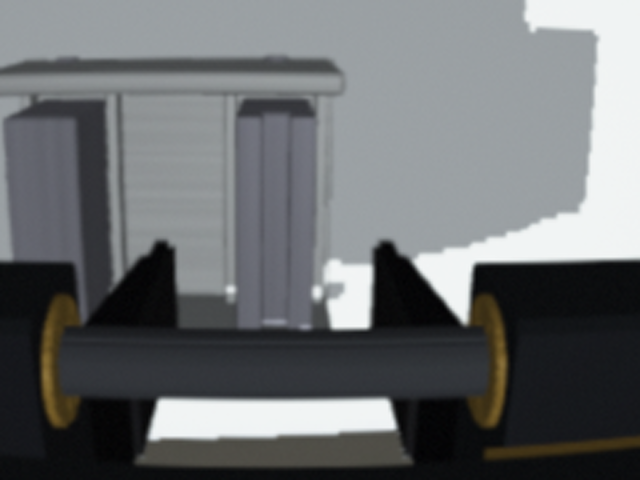

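The block with the groove at (277,210) is centred between the fingertips at (163,245) and (387,245). Going down to grip it.

{"api": "arm_command", "payload": {
  "rows": [
    [[0,0,0.073],0.001],
    [[0,0,0.073],0.001],
    [[0,0,0.073],0],
    [[0,0,0.073],0],
    [[0,0,0.073],0]
  ]
}}

```text
t: 5.65
eef_pos: [627.2, 187.6, 16.5]
tcp_rot: [3.141, -0.0, 1.561]
ft_force: [0.3, 0.2, -0.5]
opening: 0.47
grip_force: 0.0
```

{"api": "arm_command", "payload": {
  "rows": [
    [[0,0,0],0],
    [[0,0,0],0],
    [[0,0,0],0],
    [[0,0,0],0],
    [[0,0,0],0]
  ],
  "claw": 0.0
}}

```text
t: 6.15
eef_pos: [627.7, 187.6, 18.1]
tcp_rot: [3.14, -0.0, 1.561]
ft_force: [1.3, 0.1, 5.9]
opening: 0.253
grip_force: 30.0
```

{"api": "arm_command", "payload": {
  "rows": [
    [[0,0,0],0],
    [[0,0,-0.01],0],
    [[0,0,-0.03],0],
    [[0,0,-0.06],0],
    [[0,0,-0.08],0]
  ]
}}

```text
t: 6.65
eef_pos: [626.5, 187.4, 62.4]
tcp_rot: [-3.14, 0.0, 1.561]
ft_force: [-0.7, -0.3, -3.9]
opening: 0.251
grip_force: 30.0
```

```bash
python3 -c "
from plan import *
plan([(627,188,115,1.561,2),(470,225,110,1.809),(470,225,24,1.809,4),(470,225,15.5,1.809,2),(470,225,13.9,1.809,2)],start=[627,187.5,63,1.561])"
```

```text
[[[0.001, -0.0, -0.104], -0.0], [[0.001, -0.0, -0.104], -0.0], [[0.035, -0.157, 0.005], -0.02], [[0.045, -0.155, 0.005], -0.02], [[0.055, -0.152, 0.005], -0.02]]
[[[0.064, -0.148, 0.005], -0.02], [[0.0, 0.0, 0.086], 0.0], [[0.0, 0.0, 0.086], 0.0], [[0.0, 0.0, 0.086], 0.0], [[0.0, 0.0, 0.086], 0.0]]
[[[0.0, 0.0, 0.017], 0.001], [[0.0, 0.0, 0.017], 0.001], [[0.0, 0.0, 0.003], -0.0], [[0.0, 0.0, 0.003], -0.0], [[0, 0, 0], 0]]
end [469.96, 224.75, 14.0, 1.81]
```

{"api": "arm_command", "payload": {
  "rows": [
    [[0.001,0,-0.104],0],
    [[0.001,0,-0.104],0],
    [[0.035,-0.157,0.005],-0.02],
    [[0.045,-0.155,0.005],-0.02],
    [[0.055,-0.152,0.005],-0.02]
  ]
}}

```text
t: 7.15
eef_pos: [507.7, 215.6, 111.2]
tcp_rot: [3.141, -0.0, 1.752]
ft_force: [0.9, 0.6, -2.7]
opening: 0.249
grip_force: 30.0
```

{"api": "arm_command", "payload": {
  "rows": [
    [[0.064,-0.148,0.005],-0.02],
    [[0,0,0.086],0],
    [[0,0,0.086],0],
    [[0,0,0.086],0],
    [[0,0,0.07],0]
  ]
}}

```text
t: 7.65
eef_pos: [470.0, 224.9, 26.9]
tcp_rot: [3.141, 0.0, 1.813]
ft_force: [-0.9, 0.2, -4.8]
opening: 0.247
grip_force: 30.0
```

{"api": "arm_command", "payload": {
  "rows": [
    [[0,0,0],0],
    [[0,0,0],0],
    [[0,0,0],0],
    [[0,0,0],0],
    [[0,0,0],0]
  ]
}}

```text
t: 8.15
eef_pos: [470.3, 224.8, 27.6]
tcp_rot: [3.14, 0.0, 1.812]
ft_force: [-0.5, 0.3, -4.3]
opening: 0.254
grip_force: 30.0
```

{"api": "arm_command", "payload": {
  "rows": [
    [[0,0,0.024],0],
    [[0,0,0.02],0],
    [[0,0,0.006],0],
    [[0,0,0.004],0],
    [[0,0,0.002],0]
  ]
}}

```text
t: 8.65
eef_pos: [469.7, 224.6, 14.0]
tcp_rot: [-3.141, 0.0, 1.812]
ft_force: [-7.2, -3.5, 28.1]
opening: 0.251
grip_force: 30.0
```

{"api": "arm_command", "payload": {
  "rows": [
    [[0,0,0],0],
    [[0,0,0],0],
    [[0,0,0],0],
    [[0,0,0],0],
    [[0,0,0],0]
  ]
}}

```text
t: 9.15
eef_pos: [469.7, 224.6, 14.0]
tcp_rot: [-3.142, 0.0, 1.812]
ft_force: [-5.5, -2.6, 19.6]
opening: 0.254
grip_force: 30.0
```

{"api": "arm_command", "payload": {
  "rows": [
    [[0,0,0],0],
    [[0,0,0],0],
    [[0,0,0],0],
    [[0,0,0],0],
    [[0,0,-0.01],0]
  ],
  "claw": 0.5
}}

```text
t: 9.65
eef_pos: [469.9, 224.7, 15.1]
tcp_rot: [-3.141, 0.0, 1.812]
ft_force: [0.3, 0.2, 0.9]
opening: 0.495
grip_force: 0.0
```

{"api": "arm_command", "payload": {
  "rows": [
    [[0,0,-0.05],0],
    [[0,0,-0.15],0],
    [[0,0,-0.18],0],
    [[0,0,-0.04],0.04],
    [[0,0,0],0.046]
  ],
  "claw": 1.0
}}

```text
t: 10.15
eef_pos: [470.9, 225.1, 123.6]
tcp_rot: [3.137, -0.002, 1.537]
ft_force: [-0.6, -0.4, -1.0]
opening: 0.862
grip_force: 0.0
```

{"api": "arm_command", "payload": {
  "rows": [
    [[0,0,0],0.046],
    [[0,0,0],0.046],
    [[0,0,0],0.046],
    [[0,0,0],0.046],
    [[0,0,0],0.046]
  ]
}}

```text
t: 10.65
eef_pos: [470.0, 224.7, 121.3]
tcp_rot: [3.141, -0.001, 0.814]
ft_force: [0.0, -1.2, 0.0]
opening: 1.003
grip_force: 0.0
```

{"api": "arm_command", "payload": {
  "rows": [
    [[0,0,0],0.046],
    [[0,0,0],0.046],
    [[0,0,0],0.046],
    [[0,0,0],0.046],
    [[0,0,0],0]
  ]
}}

```text
t: 11.15
eef_pos: [470.0, 224.8, 121.2]
tcp_rot: [-3.142, -0.001, 0.239]
ft_force: [0.2, -0.3, 0.5]
opening: 0.999
grip_force: 0.0
```

```bash
python3 - <<'E'
from h import *
s=state();print(s['eef_pos'],s['tcp_rot'],s['joints'],s['opening'])
im,d=snap('wrist','w3')
P=fcloud(d);x,y,z=P[...,0],P[...,1],P[...,2]
B=(abs(x-470)<45)&(abs(y-225)<55)&(z>30)&(z<60)
r=cv2.minAreaRect(P[B][:,:2].astype(np.float32));print(B.sum(),r,np.round(np.percentile(z[B],[5,50,95]),1))
cv2.imwrite('pics/w3v.png',cv2.resize(im[:,:,::-1],(700,525),interpolation=cv2.INTER_CUBIC))
E
```

```text
[470.04112765 224.77241793 121.21892781] [-3.14159231e+00 -7.79220440e-04  2.39287511e-01] [ 3.19263922e-01  4.67592211e-01  1.91330872e+00 -8.98690412e-05
  7.59914964e-01  1.65083786e+00] 0.9989511073900256
2368 ((470.3165283203125, 221.40122985839844), (23.753536224365234, 69.52904510498047), 13.96884536743164) [35.7 44.2 45.8]
```

View pics/w3v.png

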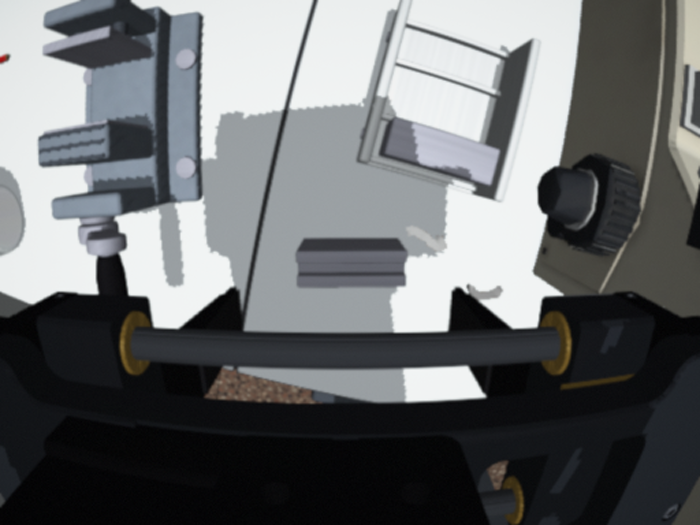

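The block stands upright at (350,262). The vise with open jaws is at upper left, and a small scrap lies beside the block at (425,240).

```bash
python3 - <<'E'
from h import *
from plan import plan
d=np.load('pics/w3.npy');P=fcloud(d)
b=np.median(P[(195*0+np.abs(P[...,0]-470)<40)&(np.abs(P[...,1]-290)<15)][:,2]);print('bench',b)
q=P[165:185,295:330].reshape(-1,3);i=q[:,2].argmax();print('scrap',q[i],np.percentile(q[:,2],[50,90,100]))
v=np.deg2rad(14.2)
def vz(P,o=(538.3,403.4)):
    a=P[...,0]-o[0];c=P[...,1]-o[1];return a*np.cos(v)+c*np.sin(v),-a*np.sin(v)+c*np.cos(v),P[...,2]
for n,Q in(('w',P),('t',cloud('top',np.load('pics/t1.npy')))):
    X,Y,Z=vz(Q)
    m=(abs(Y)<24)&(X>-60)&(X<80)
    h,e=np.histogram(X[m&(Z>85)],np.arange(-60,82,3));print(n,dict(zip(e[:-1].tolist(),h.tolist())))
    for lo,hi,xa,xb in((8,20,-70,80),(28,42,-60,60),(88,100,-60,80)):
        k=(Z>lo)&(Z<hi)&(abs(Y)<54)&(X>xa)&(X<xb)
        r=cv2.minAreaRect(Q[k][:,:2].astype(np.float32));print(n,lo,[np.round(t,1) for t in r])
plan([(470.2,222,60,.243,2),(470.2,222,8,.243,3)])
E
```

```text
bench 222.48041390497465
scrap [533.23955694 240.82134548 291.11038201] [  0.33534713   4.10986626 291.11038201]
w {-60: 85, -57: 12, -54: 0, -51: 0, -48: 0, -45: 0, -42: 0, -39: 4, -36: 190, -33: 166, -30: 174, -27: 168, -24: 177, -21: 177, -18: 128, -15: 73, -12: 0, -9: 0, -6: 0, -3: 0, 0: 0, 3: 0, 6: 0, 9: 0, 12: 0, 15: 0, 18: 0, 21: 0, 24: 0, 27: 0, 30: 0, 33: 278, 36: 157, 39: 72, 42: 0, 45: 0, 48: 0, 51: 313, 54: 158, 57: 128, 60: 68, 63: 3, 66: 0, 69: 0, 72: 0, 75: 0, 78: 0}
w 8 [array([541. , 403.3]), array([143.1, 101.3]), np.float64(14.2)]
w 28 [array([538.6, 402.3]), array([119.9,  57.1]), np.float64(14.1)]
w 88 [array([551.9, 405.1]), array([99.5, 55.8]), np.float64(14.3)]
t {-60: 10, -57: 2, -54: 0, -51: 0, -48: 0, -45: 0, -42: 0, -39: 0, -36: 23, -33: 16, -30: 19, -27: 15, -24: 17, -21: 17, -18: 15, -15: 8, -12: 0, -9: 0, -6: 0, -3: 0, 0: 0, 3: 0, 6: 0, 9: 0, 12: 0, 15: 0, 18: 0, 21: 0, 24: 0, 27: 0, 30: 0, 33: 18, 36: 17, 39: 11, 42: 0, 45: 0, 48: 0, 51: 20, 54: 19, 57: 16, 60: 15, 63: 6, 66: 0, 69: 0, 72: 0, 75: 0, 78: 0}
t 8 [array([540.2, 403.9]), array([142. ,  99.8]), np.float64(14.5)]
t 28 [array([539.2, 403.7]), array([116.1,  56.3]), np.float64(13.6)]
t 88 [array([540.9, 404.1]), array([122.5,  56. ]), np.float64(14.2)]
[[[-0.001, 0.005, 0.122], 0.0], [[-0.001, 0.005, 0.122], 0.0], [[0.0, 0.0, 0.069], 0.0], [[0.0, 0.0, 0.069], 0.0], [[0.0, 0.0, 0.069], 0.0]]
end [470.11, 222.23, 8.3, 0.24]
```

{"api": "arm_command", "payload": {
  "rows": [
    [[-0.001,0.005,0.122],-0.001],
    [[-0.001,0.005,0.122],-0.001],
    [[0,0,0.069],0],
    [[0,0,0.069],0],
    [[0,0,0.069],0]
  ]
}}

```text
t: 11.7
eef_pos: [470.2, 222.2, 7.2]
tcp_rot: [3.142, -0.0, 0.253]
ft_force: [0.1, 0.3, -0.7]
opening: 0.996
grip_force: 0.0
```

{"api": "arm_command", "payload": {
  "rows": [
    [[0,0,0],0],
    [[0,0,0],0],
    [[0,0,0],0],
    [[0,0,0],0],
    [[0,0,0],0]
  ],
  "claw": 0.0
}}

```text
t: 12.2
eef_pos: [470.6, 222.3, 8.6]
tcp_rot: [3.141, -0.002, 0.248]
ft_force: [-0.7, -0.7, 7.5]
opening: 0.736
grip_force: 30.0
```

{"api": "arm_command", "payload": {
  "rows": [
    [[0,0,0],0],
    [[0,0,0],0],
    [[0,0,-0.01],0],
    [[0,0,-0.03],0],
    [[0,0,-0.06],0]
  ]
}}

```text
t: 12.7
eef_pos: [469.5, 222.0, 32.5]
tcp_rot: [3.141, 0.002, 0.248]
ft_force: [-0.0, -0.0, -3.8]
opening: 0.734
grip_force: 30.0
```

```bash
python3 -c "
from plan import *
plan([(480,240,150,.248,3),(548.2,405.7,150,.248,5),(548.2,405.7,120,.248,1)],start=[470,222,33,.248])"
```

```text
[[[0.019, -0.02, -0.156], -0.0], [[0.019, -0.02, -0.156], -0.0], [[0.019, -0.02, -0.156], -0.0], [[0.085, -0.115, -0.0], -0.0], [[0.085, -0.115, -0.0], -0.0]]
[[[0.085, -0.115, -0.0], -0.0], [[0.085, -0.115, -0.0], -0.0], [[0.085, -0.115, -0.0], -0.0], [[0.002, -0.001, 0.12], -0.0], [[0, 0, 0], 0]]
end [548.27, 405.84, 120.0, 0.25]
```

{"api": "arm_command", "payload": {
  "rows": [
    [[0.019,-0.02,-0.156],0],
    [[0.019,-0.02,-0.156],0],
    [[0.019,-0.02,-0.156],0],
    [[0.085,-0.115,0],0],
    [[0.085,-0.115,0],0]
  ]
}}

```text
t: 13.2
eef_pos: [507.8, 307.1, 151.8]
tcp_rot: [-3.141, -0.003, 0.247]
ft_force: [0.8, 0.0, -3.5]
opening: 0.736
grip_force: 30.0
```

{"api": "arm_command", "payload": {
  "rows": [
    [[0.085,-0.115,0],0],
    [[0.085,-0.115,0],0],
    [[0.085,-0.115,0],0],
    [[0.002,-0.001,0.12],0],
    [[0,0,0],0]
  ]
}}

```text
t: 13.7
eef_pos: [546.3, 405.6, 116.0]
tcp_rot: [3.139, 0.007, 0.249]
ft_force: [-0.6, -1.1, -4.5]
opening: 0.734
grip_force: 30.0
```

{"api": "arm_command", "payload": {
  "rows": [
    [[0,0,0],0],
    [[0,0,0],0],
    [[0,0,0],0],
    [[0,0,0],0],
    [[0,0,0],0]
  ]
}}

```text
t: 14.2
eef_pos: [548.6, 405.9, 120.2]
tcp_rot: [-3.141, -0.001, 0.248]
ft_force: [-0.4, -0.2, -3.5]
opening: 0.737
grip_force: 30.0
```

```bash
python3 - <<'E'
from h import *
from plan import plan
s=state();print(s['eef_pos'],s['tcp_rot'],s['joints'])
im,d=snap('wrist','w4');P=fcloud(d)
v=.248;o=(538.5,403.2)
a=P[...,0]-o[0];c=P[...,1]-o[1];X,Y,Z=a*np.cos(v)+c*np.sin(v),-a*np.sin(v)+c*np.cos(v),P[...,2]
m=(abs(Y)<22)&(Z>85)&(Z<100)&(X>-60)&(X<80)
h,e=np.histogram(X[m],np.arange(-60,82,2));print({k:n for k,n in zip(e[:-1].tolist(),h.tolist()) if n>4})
m=(Z>10)&(Z<18)&(abs(Y)<60)&(X>-80)&(X<85);r=cv2.minAreaRect(P[m][:,:2].astype(np.float32));print(r)
m=(abs(Y)<30)&(Z>135)&(Z<170)&(X<60)&(X>-40);print('block',m.sum(), np.round(np.percentile(X[m],[1,50,99]),1),np.round(np.percentile(Z[m],[2,50,98]),1)) 
cv2.imwrite('pics/w4v.png',cv2.resize(im[:,:,::-1],(700,525),interpolation=cv2.INTER_CUBIC))
E
```

```text
[548.57063981 405.87820765 120.23128386] [-3.14147079e+00 -6.88083519e-04  2.47531543e-01] [ 5.40305683e-01  6.66273045e-01  1.49902348e+00 -9.89171547e-05
  9.75602161e-01  1.86362586e+00]
{-60: 63, -58: 57, -56: 16, 34: 108, 36: 189, 38: 181, 40: 296, 52: 94, 54: 197, 56: 198, 58: 198, 60: 198, 62: 200, 64: 106}
((570.2757568359375, 410.27294921875), (85.78214263916016, 100.18045806884766), 14.015641212463379)
block 3434 [-1.7 21.  22.1] [135.9 155.6 157.5]
```

View pics/w4v.png

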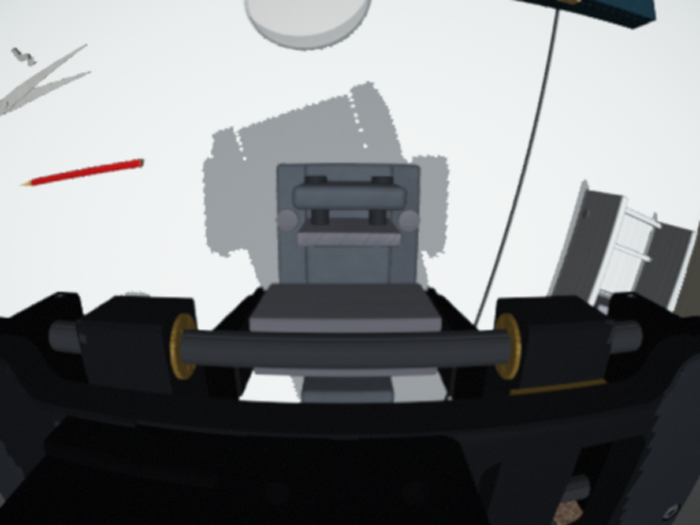

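The held block is square at (345,310), between the back jaw at (350,235) and the moving jaw at (348,390), with about 12 mm clear on each side. Lowering it.

{"api": "arm_command", "payload": {
  "rows": [
    [[0,0,0.05],0],
    [[0,0,0.07],0],
    [[0,0,0.07],0],
    [[0,0,0.06],0],
    [[0,0,0.03],0]
  ]
}}

```text
t: 14.75
eef_pos: [547.8, 405.6, 47.4]
tcp_rot: [3.141, 0.002, 0.248]
ft_force: [-0.3, -0.1, -3.5]
opening: 0.735
grip_force: 30.0
```

{"api": "arm_command", "payload": {
  "rows": [
    [[0,0,0.008],0],
    [[0,0,0.004],0],
    [[0,0,0],0],
    [[0,0,0],0],
    [[0,0,0],0]
  ]
}}

```text
t: 15.25
eef_pos: [548.6, 406.1, 47.1]
tcp_rot: [-3.141, -0.001, 0.248]
ft_force: [-0.1, 0.1, -4.1]
opening: 0.741
grip_force: 30.0
```

{"api": "arm_command", "payload": {
  "rows": [
    [[0,0,0.006],0],
    [[0,0,0.004],0],
    [[0,0,0.002],0],
    [[0,0,0.002],0],
    [[0,0,0.001],0]
  ]
}}

```text
t: 15.75
eef_pos: [548.4, 406.0, 43.6]
tcp_rot: [3.142, -0.0, 0.248]
ft_force: [-3.2, -2.7, 6.4]
opening: 0.736
grip_force: 30.0
```

{"api": "arm_command", "payload": {
  "rows": [
    [[0,0,0],0],
    [[0,0,0],0],
    [[0,0,0],0],
    [[0,0,0],0],
    [[0,0,0],0]
  ]
}}

```text
t: 16.25
eef_pos: [548.4, 406.0, 43.6]
tcp_rot: [3.141, -0.0, 0.248]
ft_force: [-3.1, -2.5, 6.4]
opening: 0.733
grip_force: 30.0
```

{"api": "arm_command", "payload": {
  "rows": [
    [[0,0,0.001],0],
    [[0,0,0],0],
    [[0,0,0],0],
    [[0,0,0],0],
    [[0,0,0],0]
  ]
}}

```text
t: 16.75
eef_pos: [548.4, 406.0, 43.6]
tcp_rot: [3.142, -0.0, 0.248]
ft_force: [-4.1, -2.3, 7.8]
opening: 0.733
grip_force: 30.0
```

{"api": "arm_command", "payload": {
  "rows": [
    [[0,0,0],0],
    [[0,0,0],0],
    [[0,0,0],0],
    [[0,0,0],0],
    [[0,0,0],0]
  ],
  "claw": 1.0
}}

```text
t: 17.25
eef_pos: [548.4, 406.0, 42.4]
tcp_rot: [3.141, 0.0, 0.248]
ft_force: [1.0, -0.0, -0.6]
opening: 1.003
grip_force: 0.0
```

{"api": "arm_command", "payload": {
  "rows": [
    [[0,0,-0.02],0],
    [[0,0,-0.06],0],
    [[0,0,-0.12],0],
    [[0,0,-0.18],0],
    [[0,0,-0.1],0]
  ]
}}

```text
t: 17.75
eef_pos: [549.2, 406.5, 167.3]
tcp_rot: [-3.14, -0.004, 0.248]
ft_force: [-0.1, -0.8, 0.7]
opening: 1.0
grip_force: 0.0
```

{"api": "arm_command", "payload": {
  "rows": [
    [[-0.1,0,0],0],
    [[-0.16,0,0],0],
    [[-0.1,0.04,0],0],
    [[0,0,0],0],
    [[0,0,0],0]
  ]
}}

```text
t: 18.25
eef_pos: [464.0, 374.5, 164.1]
tcp_rot: [-3.141, -0.002, 0.248]
ft_force: [0.7, 0.7, -0.1]
opening: 0.999
grip_force: 0.0
```

```bash
python3 - <<'E'
from h import *
s=state();print(s['t'],s['eef_pos'],s['tcp_rot'],s['joints'])
im,d=snap('wrist','w5');P=fcloud(d)
v=.248;o=(538.5,403.2)
def vv(P):
    a=P[...,0]-o[0];c=P[...,1]-o[1];return a*np.cos(v)+c*np.sin(v),-a*np.sin(v)+c*np.cos(v),P[...,2]
X,Y,Z=vv(P)
m=(abs(Y)<40)&(Z>70)&(Z<84)&(X>-8)&(X<28);q=np.stack([X,Y],-1)[m].astype(np.float32);print('block',m.sum(),cv2.minAreaRect(q),np.round(np.percentile(Z[m],[5,50,95]),1))
for c in('wrist','scene','top'):
  if c!='wrist': im2,d2=snap(c,c+'5');
  print(c,[(np.round(vv(np.array(r['position'])),1),round(r['confidence'],2)) for r in models.mark_of(c,'grip_middle')][:2])
  Q=P if c=='wrist' else cloud(c,d2); X,Y,Z=vv(Q); im0=im if c=='wrist' else im2
  m=(X<-96)&(X>-150)&(abs(Y)<60)&(Z>55)&(Z<120)&(im0.max(-1)<60); 
  if m.sum()>5: print(m.sum(),np.round([np.median(X[m]),np.median(Y[m]),np.percentile(Z[m],10),np.median(Z[m]),np.percentile(Z[m],95)],1))
cv2.imwrite('pics/w5v.png',cv2.resize(im[:,:,::-1],(700,525),interpolation=cv2.INTER_CUBIC))
E
```

```text
18.25 [464.01426241 374.54231956 164.144824  ] [-3.14097331e+00 -2.11765207e-03  2.47877797e-01] [ 5.68400856e-01  5.03724083e-01  1.68940263e+00 -9.78625557e-05
  9.46261011e-01  1.89137587e+00]
block 2291 ((9.53842544555664, 0.9981231689453125), (24.65420913696289, 70.22183227539062), 0.18030841648578644) [70.8 78.8 80.4]
wrist [(array([-123. ,  -27.5,   98.6]), 0.56)]
536 [-108.1  -25.6  104.5  107.5  109.4]
scene [(array([-117.2,  -24.5,  100.6]), 0.61)]
77 [-123.4  -22.1  103.9  107.3  110.5]
top []
```

View pics/w5v.png

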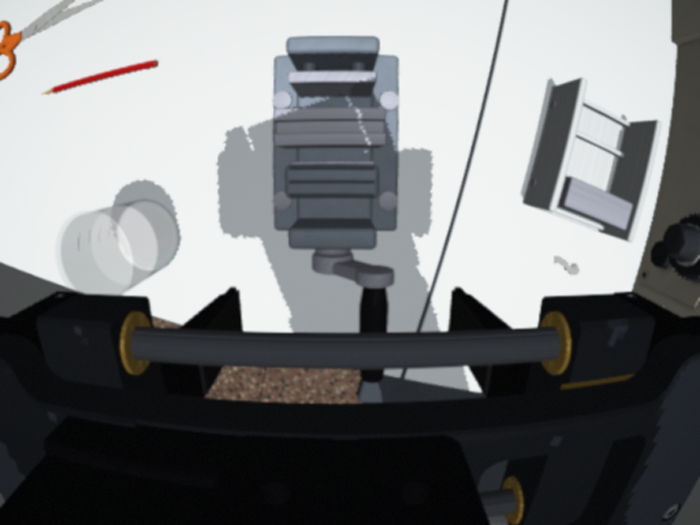

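The block sits flat and square between the jaws at (330,127). The crank handle is at (373,320), which puts the crank angle near 0.72 rad. Next I grip the handle.

```bash
python3 -c "
from plan import *
plan([(426.7,347.6,120,.248,3),(426.7,347.6,85,.248,2)])"
```

```text
[[[-0.057, 0.022, 0.057], -0.0], [[-0.057, 0.022, 0.057], -0.0], [[-0.057, 0.022, 0.057], -0.0], [[-0.0, 0.001, 0.069], -0.0], [[-0.0, 0.001, 0.069], -0.0]]
end [426.8, 347.43, 85.13, 0.25]
```

{"api": "arm_command", "payload": {
  "rows": [
    [[-0.057,0.022,0.057],0],
    [[-0.057,0.022,0.057],0],
    [[-0.057,0.022,0.057],0],
    [[0,0.001,0.069],0],
    [[0,0.001,0.069],0]
  ],
  "claw": 0.5
}}

```text
t: 19.05
eef_pos: [426.4, 347.3, 84.8]
tcp_rot: [3.142, -0.0, 0.248]
ft_force: [0.6, -0.3, 1.0]
opening: 0.633
grip_force: 0.0
```

{"api": "arm_command", "payload": {
  "rows": [
    [[0,0,0],0],
    [[0,0,0],0],
    [[0,0,0],0],
    [[0,0,0],0],
    [[0,0,0],0]
  ],
  "claw": 0.0
}}

```text
t: 19.55
eef_pos: [426.6, 347.4, 85.9]
tcp_rot: [-3.141, -0.001, 0.248]
ft_force: [0.3, -0.1, 0.1]
opening: 0.217
grip_force: 0.0
```

{"api": "arm_command", "payload": {
  "rows": [
    [[0,0,0],0],
    [[0,0,0],0],
    [[0,0,0],0],
    [[0,0,0],0],
    [[0,0,0],0]
  ]
}}

```text
t: 20.05
eef_pos: [426.5, 347.3, 85.7]
tcp_rot: [3.142, -0.001, 0.248]
ft_force: [0.5, -3.1, 5.9]
opening: 0.182
grip_force: 30.0
```

```bash
cat > crank.py <<'E'
import numpy as np, json, sys
from cell import state
v=.248;o=(538.5,403.2)
def pose():
    s=state();p=s['eef_pos'];a=p[0]-o[0];c=p[1]-o[1]
    X,Y,Z=a*np.cos(v)+c*np.sin(v),-a*np.sin(v)+c*np.cos(v),p[2]
    f=s['ft_force'];fy=-f[0]*np.sin(v)+f[1]*np.cos(v);fx=f[0]*np.cos(v)+f[1]*np.sin(v)
    return s['t'],X,Y,Z,fx,fy,f[2],s['opening'],s['grip_force']
def rows(th0,seq):
    """increments of crank angle -> rows, following rounding"""
    y,z=np.sin(th0)*40,-40*np.cos(th0);th=th0;out=[]
    for d in seq:
        th+=d;ty,tz=40*np.sin(th),-40*np.cos(th)
        r=np.round((np.array([ty-y,tz-z]))/250,3);y+=r[0]*250;z+=r[1]*250;out.append([[0,float(r[0]),float(r[1])],0])
    while len(out)%5: out.append([[0,0,0],0])
    for i in range(0,len(out),5):print(json.dumps(out[i:i+5]))
    print('th end',round(th,3))
E
python3 -c "
from crank import *
print(np.round(pose(),1)); rows(.72,[.1,.2,.2,.2,.1,.3,.3,.3,.3,.3])"
```

```text
[  20.  -122.3  -26.7   85.7   -0.2   -3.1    5.9    0.2   30. ]
[[[0, 0.011, 0.011], 0], [[0, 0.02, 0.026], 0], [[0, 0.014, 0.028], 0], [[0, 0.008, 0.031], 0], [[0, 0.001, 0.016], 0]]
[[[0, -0.004, 0.048], 0], [[0, -0.019, 0.044], 0], [[0, -0.031, 0.036], 0], [[0, -0.04, 0.026], 0], [[0, -0.046, 0.013], 0]]
th end 3.02
```

{"api": "arm_command", "payload": {
  "rows": [
    [[0,0.011,0.011],0],
    [[0,0.02,0.026],0],
    [[0,0.014,0.028],0],
    [[0,0.008,0.031],0],
    [[0,0.001,0.016],0]
  ]
}}

```text
t: 20.55
eef_pos: [429.9, 333.8, 57.2]
tcp_rot: [3.141, -0.0, 0.248]
ft_force: [0.9, -4.8, 6.7]
opening: 0.181
grip_force: 30.0
```

{"api": "arm_command", "payload": {
  "rows": [
    [[0,0,0],0],
    [[0,0,0],0],
    [[0,0,0],0],
    [[0,0,0],0],
    [[0,0,0],0]
  ]
}}

```text
t: 21.05
eef_pos: [429.8, 333.8, 57.0]
tcp_rot: [3.141, 0.0, 0.248]
ft_force: [3.7, -4.3, -2.4]
opening: 0.178
grip_force: 30.0
```

```bash
python3 -c "
from crank import *
print(np.round(pose(),1))"
```

```text
[  21.  -122.4  -40.6   57.     2.6   -5.1   -2.4    0.2   30. ]
```

```bash
python3 -c "
from crank import *
rows(3.02,[.36]*10)"
```

```text
[[[0, -0.057, -0.003], 0], [[0, -0.053, -0.024], 0], [[0, -0.04, -0.04], 0], [[0, -0.024, -0.052], 0], [[0, -0.004, -0.057], 0]]
[[[0, 0.016, -0.055], 0], [[0, 0.034, -0.046], 0], [[0, 0.049, -0.03], 0], [[0, 0.056, -0.012], 0], [[0, 0.056, 0.009], 0]]
th end 6.62
```

{"api": "arm_command", "payload": {
  "rows": [
    [[0,-0.004,0.048],0],
    [[0,-0.019,0.044],0],
    [[0,-0.031,0.036],0],
    [[0,-0.04,0.026],0],
    [[0,-0.046,0.013],0]
  ]
}}

```text
t: 21.55
eef_pos: [421.4, 368.0, 15.4]
tcp_rot: [3.141, -0.0, 0.247]
ft_force: [4.0, -5.5, 10.8]
opening: 0.181
grip_force: 30.0
```

{"api": "arm_command", "payload": {
  "rows": [
    [[0,-0.057,-0.003],0],
    [[0,-0.053,-0.024],0],
    [[0,-0.04,-0.04],0],
    [[0,-0.024,-0.052],0],
    [[0,-0.004,-0.057],0]
  ]
}}

```text
t: 22.05
eef_pos: [410.6, 411.4, 59.1]
tcp_rot: [3.141, -0.0, 0.248]
ft_force: [10.5, -8.0, -11.1]
opening: 0.179
grip_force: 30.0
```

```bash
python3 -c "
from crank import *
print(np.round(pose(),1))"
```

```text
[  22.  -122.    39.3   59.1    8.3  -10.4  -11.1    0.2   30. ]
```

{"api": "arm_command", "payload": {
  "rows": [
    [[0,0.016,-0.055],0],
    [[0,0.034,-0.046],0],
    [[0,0.049,-0.03],0],
    [[0,0.056,-0.012],0],
    [[0,0.056,0.009],0]
  ]
}}

```text
t: 22.55
eef_pos: [423.2, 361.0, 93.8]
tcp_rot: [-3.14, -0.002, 0.248]
ft_force: [-1.3, 8.6, -0.5]
opening: 0.182
grip_force: 30.0
```

```bash
python3 - <<'E'
from crank import *
from h import *
p=pose();print(np.round(p,1));th=6.62;print('tang',p[5]*np.cos(th)+p[6]*np.sin(th),'rad',-p[5]*np.sin(th)+p[6]*np.cos(th))
im,d=snap('wrist','w6');P=fcloud(d)
a=P[...,0]-o[0];c=P[...,1]-o[1];X,Y,Z=a*np.cos(v)+c*np.sin(v),-a*np.sin(v)+c*np.cos(v),P[...,2]
m=(abs(Y)<20)&(X>-50)&(X<60)&(Z>86)&(Z<102);h,e=np.histogram(X[m],np.arange(-50,60,2));print({k:n for k,n in zip(e[:-1].tolist(),h.tolist()) if n>4})
m=(abs(Y)<20)&(X>-50)&(X<60)&(Z>74)&(Z<86);h,e=np.histogram(X[m],np.arange(-50,60,2));print({k:n for k,n in zip(e[:-1].tolist(),h.tolist()) if n>4})
rows(6.62,[.2,.3,.3,.2,.1,.1,.1,.1,.1,.1])
E
```

```text
[  22.6 -122.1  -12.6   93.8    0.8    8.6   -0.5    0.2   30. ]
tang 7.969157777498595 rad -3.304414855347992
{-18: 199, -16: 328, -14: 199, -12: 232, -10: 224, -8: 255, -6: 197, -4: 214, -2: 229, 0: 243, 2: 77, 4: 94}
{-18: 265, -16: 11, 8: 63, 10: 185, 12: 104, 20: 144, 22: 22}
[[[0, 0.029, 0.014], 0], [[0, 0.037, 0.03], 0], [[0, 0.026, 0.04], 0], [[0, 0.011, 0.03], 0], [[0, 0.003, 0.016], 0]]
[[[0, 0.001, 0.016], 0], [[0, -0.0, 0.016], 0], [[0, -0.002, 0.015], 0], [[0, -0.004, 0.016], 0], [[0, -0.004, 0.015], 0]]
th end 8.22
```

{"api": "arm_command", "payload": {
  "rows": [
    [[0,0.029,0.014],0],
    [[0,0.037,0.03],0],
    [[0,0.026,0.04],0],
    [[0,0.011,0.03],0],
    [[0,0.003,0.016],0]
  ]
}}

```text
t: 23.1
eef_pos: [429.8, 334.1, 60.5]
tcp_rot: [3.141, -0.0, 0.247]
ft_force: [0.0, -5.1, 6.5]
opening: 0.182
grip_force: 30.0
```

```bash
python3 - <<'E'
from crank import *
p=pose();print(np.round(p,1));th=7.72;print('tang',p[5]*np.cos(th)+p[6]*np.sin(th),'rad',-p[5]*np.sin(th)+p[6]*np.cos(th))
E
```

```text
[  23.1 -122.3  -40.3   60.5   -1.2   -4.9    6.5    0.2   30. ]
tang 5.794251843533493 rad 5.768968762466165
```

{"api": "arm_command", "payload": {
  "rows": [
    [[0,0.001,0.016],0],
    [[0,0,0.016],0],
    [[0,-0.002,0.015],0],
    [[0,-0.004,0.016],0],
    [[0,-0.004,0.015],0]
  ]
}}

```text
t: 23.6
eef_pos: [429.3, 336.3, 41.1]
tcp_rot: [3.141, 0.0, 0.248]
ft_force: [1.4, -5.4, 5.4]
opening: 0.179
grip_force: 30.0
```

```bash
python3 - <<'E'
from crank import *
p=pose();print(np.round(p,1));th=8.22;print('tang',p[5]*np.cos(th)+p[6]*np.sin(th),'rad',-p[5]*np.sin(th)+p[6]*np.cos(th))
rows(8.22,[.1]*10)
E
```

```text
[  23.6 -122.3  -38.1   41.1    0.    -5.6    5.4    0.2   30. ]
tang 7.008488473544498 rad 3.2593617365060434
[[[0, -0.006, 0.015], 0], [[0, -0.008, 0.014], 0], [[0, -0.01, 0.013], 0], [[0, -0.01, 0.012], 0], [[0, -0.012, 0.011], 0]]
[[[0, -0.012, 0.009], 0], [[0, -0.014, 0.009], 0], [[0, -0.014, 0.007], 0], [[0, -0.015, 0.005], 0], [[0, -0.016, 0.004], 0]]
th end 9.22
```

{"api": "arm_command", "payload": {
  "rows": [
    [[0,-0.006,0.015],0],
    [[0,-0.008,0.014],0],
    [[0,-0.01,0.013],0],
    [[0,-0.01,0.012],0],
    [[0,-0.012,0.011],0]
  ]
}}

```text
t: 24.1
eef_pos: [426.5, 347.4, 24.9]
tcp_rot: [3.141, -0.0, 0.248]
ft_force: [3.6, -7.6, 5.4]
opening: 0.179
grip_force: 30.0
```

```bash
cat >> crank.py <<'E'
def look():
    from h import viewer,fcloud
    p=pose();th=np.arctan2(-p[2],p[3]+14.4-70)%(2*np.pi)+2*np.pi
    print(np.round(p,1),'th',round(th,3),'tang',round(p[5]*np.cos(th)+p[6]*np.sin(th),1),'rad',round(-p[5]*np.sin(th)+p[6]*np.cos(th),1))
    im,d=viewer.read_camera('wrist');P=fcloud(d)
    a=P[...,0]-o[0];c=P[...,1]-o[1];X,Y,Z=a*np.cos(v)+c*np.sin(v),-a*np.sin(v)+c*np.cos(v),P[...,2]
    k=(abs(Y)<20)&(X>-50)&(X<75)
    j=X[k&(Z>88)&(Z<103)];print('jaw front edge',np.round(np.percentile(j[j<20],99),1),'plate edge',np.round(np.percentile(j[(j>24)&(j<48)],[2,98]),1) if ((j>24)&(j<48)).any() else None,'rear jaw',np.round(np.percentile(j[j>48],[2,98]),1) if (j>48).any() else None)
    b=X[k&(Z>74)&(Z<86)&(X>0)];print('block top',np.round(np.percentile(b,[1,99]),1) if len(b) else None)
E
python3 -c "
from crank import *
look()"
```

```text
[  24.1 -122.3  -26.6   24.9    1.6   -8.3    5.4    0.2   30. ] th 8.711 tang 9.8 rad 1.3
jaw front edge -8.9 plate edge None rear jaw None
block top None
```

```bash
python3 - <<'E'
from crank import *
rows(8.72,[.06]*5)
from h import *
im,d=snap('top','t7');Q=cloud('top',d)
a=Q[...,0]-o[0];c=Q[...,1]-o[1];X,Y,Z=a*np.cos(v)+c*np.sin(v),-a*np.sin(v)+c*np.cos(v),Q[...,2]
k=(abs(Y)<24)&(X>-30)&(X<70)
for lo,hi in((87,103),(72,86)):
  h,e=np.histogram(X[k&(Z>lo)&(Z<hi)],np.arange(-30,70,2));print(lo,{q:n for q,n in zip(e[:-1].tolist(),h.tolist()) if n})
E
```

```text
[[[0, -0.007, 0.006], 0], [[0, -0.008, 0.006], 0], [[0, -0.008, 0.005], 0], [[0, -0.009, 0.004], 0], [[0, -0.009, 0.004], 0]]
th end 9.02
87 {-12: 6, -10: 17, -8: 8, -6: 12, -4: 9, -2: 14, 0: 11, 2: 12, 4: 9, 6: 13, 8: 6, 10: 12, 34: 7, 36: 11, 38: 12, 40: 11, 42: 4, 50: 2, 52: 16, 54: 12, 56: 13, 58: 10, 60: 11, 62: 9, 64: 1}
72 {-12: 5, -10: 6, 12: 2, 14: 9, 16: 13, 18: 7, 20: 5, 22: 5, 24: 2, 26: 14, 28: 12, 30: 12, 32: 10, 34: 12, 36: 2, 46: 2, 50: 5, 52: 7}
```

{"api": "arm_command", "payload": {
  "rows": [
    [[0,-0.007,0.006],0],
    [[0,-0.008,0.006],0],
    [[0,-0.008,0.005],0],
    [[0,-0.009,0.004],0],
    [[0,-0.009,0.004],0]
  ]
}}

```text
t: 24.7
eef_pos: [424.1, 357.1, 18.7]
tcp_rot: [3.141, 0.0, 0.248]
ft_force: [4.3, -9.4, 4.3]
opening: 0.186
grip_force: 30.0
```

```bash
python3 - <<'E'
from crank import *
p=pose();th=9.02;print(np.round(p,1),'tang',p[5]*np.cos(th)+p[6]*np.sin(th),'rad',-p[5]*np.sin(th)+p[6]*np.cos(th))
rows(9.02,[.06]*5)
from h import *
im,d=snap('top','t8');Q=cloud('top',d);Q0=cloud('top',np.load('pics/t1.npy'))
for q in(Q0,cloud('top',np.load('pics/t7.npy')),Q):
  a=q[...,0]-o[0];c=q[...,1]-o[1];X,Y,Z=a*np.cos(v)+c*np.sin(v),-a*np.sin(v)+c*np.cos(v),q[...,2]
  k=(abs(Y)<24)&(X>25)&(X<47)&(Z>87)&(Z<103);print('plate mean x',X[k].mean(),k.sum(),np.percentile(X[k],[3,97]))
E
```

```text
[  24.7 -122.2  -16.6   18.7    1.9  -10.2    4.3    0.2   30. ] tang 11.054768703942575 rad 0.06985259889586803
[[[0, -0.009, 0.004], 0], [[0, -0.009, 0.002], 0], [[0, -0.009, 0.003], 0], [[0, -0.01, 0.002], 0], [[0, -0.009, 0.001], 0]]
th end 9.32
plate mean x 36.94685224521094 45 [33.76647337 40.66968825]
plate mean x 38.72968829916586 45 [35.62682201 42.64240748]
plate mean x 39.7297928536497 46 [36.29651877 43.61306222]
```

Three readings agree: tangential force is up about 4 N, and the sprung plate has moved 2.8 mm, so the jaw force is about 55 N. A further 0.24 rad should bring it to about 70 N.

{"api": "arm_command", "payload": {
  "rows": [
    [[0,-0.009,0.004],0],
    [[0,-0.009,0.002],0],
    [[0,-0.009,0.003],0],
    [[0,-0.01,0.002],0],
    [[0,0,0],0]
  ]
}}

```text
t: 25.25
eef_pos: [421.9, 366.1, 15.9]
tcp_rot: [3.14, -0.0, 0.248]
ft_force: [4.3, -10.1, 3.3]
opening: 0.18
grip_force: 30.0
```

```bash
python3 - <<'E'
from crank import *
p=pose();th=9.26;print(np.round(p,1),'tang',p[5]*np.cos(th)+p[6]*np.sin(th),'rad',-p[5]*np.sin(th)+p[6]*np.cos(th))
from h import *
im,q=snap('top','t9');q=cloud('top',q)
a=q[...,0]-o[0];c=q[...,1]-o[1];X,Y,Z=a*np.cos(v)+c*np.sin(v),-a*np.sin(v)+c*np.cos(v),q[...,2]
k=(abs(Y)<24)&(X>25)&(X<47)&(Z>87)&(Z<103);print('plate mean x',X[k].mean(),k.sum())
E
```

```text
[  25.2 -122.1   -7.4   15.9    1.7  -10.9    3.3    0.2   30. ] tang 11.272844687159987 rad -1.4979874472555341
plate mean x 40.37150019793701 43
```

{"api": "arm_command", "payload": {
  "rows": [
    [[0,0,0],0],
    [[0,0,0],0],
    [[0,0,0],0],
    [[0,0,0],0],
    [[0,0,0],0]
  ],
  "claw": 0.6
}}

```text
t: 25.8
eef_pos: [421.3, 366.8, 15.7]
tcp_rot: [3.141, 0.0, 0.248]
ft_force: [-0.1, 0.7, 0.2]
opening: 0.545
grip_force: 0.0
```

{"api": "arm_command", "payload": {
  "rows": [
    [[0,0,-0.03],0],
    [[0,0,-0.08],0],
    [[0,0,-0.16],0],
    [[0,0,-0.18],0],
    [[0,0,-0.18],0]
  ]
}}

```text
t: 26.3
eef_pos: [421.1, 366.5, 175.5]
tcp_rot: [3.141, 0.0, 0.248]
ft_force: [-0.2, -0.8, 0.0]
opening: 0.597
grip_force: 0.0
```

{"api": "arm_command", "payload": {
  "rows": [
    [[0,0,-0.06],0],
    [[0,0,0],0],
    [[0,0,0],0],
    [[0,0,0],0],
    [[0,0,0],0]
  ]
}}

```text
t: 26.8
eef_pos: [421.1, 366.4, 187.0]
tcp_rot: [3.141, 0.002, 0.248]
ft_force: [-0.1, 0.1, -0.6]
opening: 0.6
grip_force: 0.0
```

```bash
python3 - <<'E'
from crank import *
from h import *
im,d=snap('wrist','w10')
im2,q=snap('top','t10');q=cloud('top',q)
a=q[...,0]-o[0];c=q[...,1]-o[1];X,Y,Z=a*np.cos(v)+c*np.sin(v),-a*np.sin(v)+c*np.cos(v),q[...,2]
k=(abs(Y)<24)&(X>25)&(X<47)&(Z>87)&(Z<103);print('plate mean x',X[k].mean(),k.sum())
q=fcloud(d);a=q[...,0]-o[0];c=q[...,1]-o[1];X,Y,Z=a*np.cos(v)+c*np.sin(v),-a*np.sin(v)+c*np.cos(v),q[...,2]
m=(abs(Y)<42)&(Z>70)&(Z<84)&(X>11)&(X<35);r=cv2.minAreaRect(np.stack([X,Y],-1)[m].astype(np.float32));print(r,np.percentile(Z[m],[10,50,90]))
cv2.imwrite('pics/fin.png',cv2.resize(im[:,:,::-1],(700,525)))
E
```

```text
plate mean x 40.247081170493736 44
((24.340469360351562, 1.0660209655761719), (70.10772705078125, 21.62671661376953), 89.53044128417969) [71.89921591 79.25139941 80.85650184]
```

View pics/fin.png

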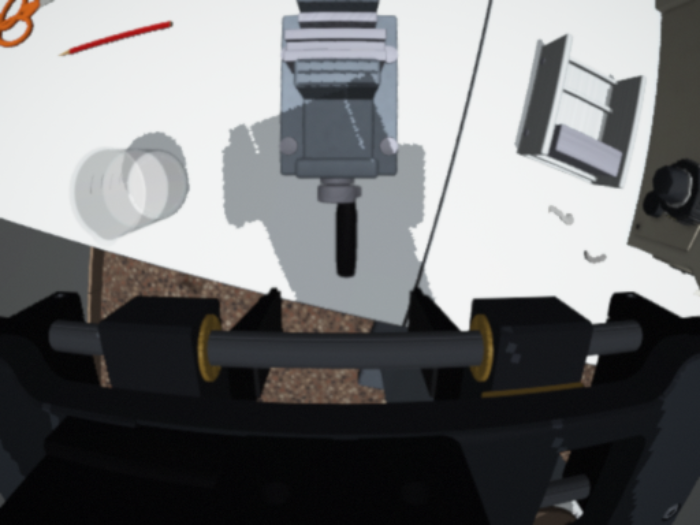

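The block is clamped flat and square between the jaws at (335,48). The crank handle is free at (346,240), the plain block is still in the rack at (590,150), and the beaker at (130,190) hasn't moved. Handing in.

```bash
python3 -c "
from cell import env
print(env.job_done())"
```

```text
the job is handed in; nothing more can be done
None
```

The grooved block is clamped flat and square in the vise at an estimated 65–70 N jaw force, the crank is released, the plain block and beaker are untouched, and the job was handed in at about 27 s; no verdict came back.

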